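# Line up the core tray's hinge leaf for its pin

### The arm

A 6-joint arm with a two-finger parallel gripper is mounted at the origin on the work surface. World frame = base frame: x ahead of the robot, y to its left, z up, the work surface at z = 0. Lengths are in m, angles in rad, forces in N, time in s.
With the tool pointing down it reaches from about 0.225 to 0.875 m from the base axis. Payload 3.4 kg.
Tool frame: the origin (TCP) lies at the very end of the fingers, on their centre line; the grasp point (between the pads) lies 19 mm behind it; z points along the fingers, y is the line along which they close (so a half turn about z gives the same grasp; the last joint's range is limited). The gripper opens to 85 mm and grips with 20 to 120 N. Pads are 22 mm wide; open, the fingers measure 114 mm over their backs; the gripper's body (76 mm by 85 mm) begins 54 mm behind the grasp point. The pads swing forward as they close: fully open they stand 13 mm farther back than shut.
Start: joints at [0.986, 0.276, 1.505, -0, 1.361, -0.121], TCP at [0.257, 0.514, 0.231] pointing down, gripper open.
Joint ranges: [-2.89, 2.89], [-0.75, 2.08], [0.22, 2.7], [-1.18, 4.32], [0.11, 2.71], [-2.7, 2.7]. Speed limits (rad/s): [2.57, 2.57, 3.14, 3.14, 3.14, 3.14].

### API

Orientations are given as a unit quaternion [w, x, y, z].
In Python, from rig import manip gives the robot as it stands. The module is installed in compiled form; this text tells all that it offers.
- The arm moves only by the tool play_rows, never from a script. Its argument "motion" is a list of rows, each a list of 5 numbers: the shift along the tool's x, y, z in units of 40 mm (1.0 is 40 mm), then the turn about the tool's z in units of 10 degrees (1.0 is 10 degrees), then the finger opening in mm, from 0 to 85.4. A call has 1 to 5 rows; each row is the pose to reach, as a shift and turn from the pose commanded when the call began, along the tool's axes at that moment; what a row does not reach only later rows make up. A row lasts 1/8 s, in which the tool goes at most 62.5 mm and 10.7 degrees, less where a joint would pass 70% of its speed; a pose out of reach is approached as far as the arm can. A call with a gripper value outside its range is refused whole. The fingers move at their own pace and stop on an object; "newtons" is the grip in N (left out, the last holds). Time passes only in rows, so rows that repeat a pose let the fingers close. It gives the time, the measured TCP pose, the force, the opening and the grip force at its end, in the units of the state.
- manip.get_state(): the state, without advancing time (a new reading comes with each control period).
- manip.get_image(name): name is "side" or "top"; returns a dict with "img" (480x640x3 uint8, red, green, blue), "range_z" (480x640 float32, m along the optical axis (not along the pixel's ray), 0 where there is no reading), "fx", "fy", "cx", "cy" (pixels), "R" (3x3) and "t" (3): a world point X has camera coordinates R X + t. Camera axes: x right, y down, z forward; pixel columns grow to the right and rows downward; lengths in m; the calibration is good to about 2 mm. A picture is of the moment at which its call begins.
- manip.sign_off(): hands the job in; it is judged then, once.
The state is a dict: "clock": time; "qpos": joint angles; "qd": joint speeds; "effort": joint torques, N m; "position": TCP position; "ee_rot": TCP orientation; "contact_force": force on the tool from outside, world axes, zero at the start; "moment": the same for the moment, N m; "width": finger opening in m; "gripper_force": force on a finger pad.
Only numpy, scipy, OpenCV 4.12 (cv2) and the standard library are available. Lean on these libraries where they do the work, as an engineer would, in place of code of your own. Each camera call takes 0.05 s, during which the arm holds its last target. There are 200 camera calls.

### The job

The core tray's lid hinge is ready for its pin. Swing the toggle clamp on the jig over centre so that it stays open, take the loose hinge leaf out of the jig, and bring it to the tray so that its single knuckle sits between the two knuckles of the fixed leaf with all the pin holes in line and its plate level. Finish still holding the leaf there in the gripper, steady and not forced against the tray, so a workmate can slide the pin through, and leave the pin, hand lens and core stub where they are.

Things in the scene. Friction and masses are not known exactly. Their poses are not given: they have to be found in the camera images.
- clamp (a joint): toggle clamp angle: 0 (to -0.03) shut on the leaf, 1.6 fully open. Rigid L turning about the jig's y at clamp_pivot: pushing the handle to the jig's +x raises the arm. Only its weight acts (about 1 N at the handle): below about 0.7 rad it falls shut, beyond about 0.95 it falls open by itself and stays, arm upright, handle lying flat beyond the pivot
- clamp_pivot (a point): clamp pivot, 100 mm to +x of the jig origin, 66 mm above the table, between two steel cheeks (28 mm over all) that end 76 mm above the table. From it, when shut, a steel arm 14 mm wide and 10 mm thick runs 100 mm to the jig's -x, to a rubber foot on the leaf
- clamp_handle (a point): top end of the clamp handle, 89 mm from the pivot; when shut the handle stands up from the pivot, leaning 0.19 rad to the jig's +x. Its upper 55 mm is a round black rubber grip of 18 mm diameter, the rest a 12 mm rod
- jig: fixed jig left or right of the tray: grey base plate 200 x 90 x 10 mm (x -60 to +140 mm) with an aluminium nest block 52 x 24 mm (x -30 to +22 mm), top 40 mm above the table, that carries the leaf. Origin: on the table, within 2 mm under the leaf's origin; x points from the nest to the clamp pivot, z up
- leaf: loose steel hinge leaf, about 0.17 kg, lying on the nest block with nearly the jig's yaw; the plate overhangs the block by 11 mm at both long sides. Plate 61 x 46 x 6 mm (x -34 to +27, y +-23 mm), one round knuckle (22 mm outside, 13 mm hole, 26 mm long along y) at its +x end. Origin: underside of the plate at mid-width; z up
- leaf_bore (a point): middle of the hole of the loose leaf's knuckle; in the leaf's frame at x 42, y 0, z +3 mm (mid-thickness of the plate); the hole runs along the leaf's y
- tray: fixed grey plastic core tray, 150 x 240 x 70 mm (x 86 to 236 mm), with core; at its -x (robot) side a hinge block 24 x 110 mm, 87 mm high, face at x 61 mm, carries a steel leaf (top at 93 mm) whose two knuckles stick out to -x over free space. Origin: on the table, 42 mm to -x of the hole axis, under the place for the loose leaf's origin; z up
- hinge_bore (a point): point on the hole axis of the tray's fixed leaf, midway between its two knuckles, 90 mm above the table, axes as the tray's; holes run along y. Knuckles 22 mm outside, 13 mm holes, 26 mm long, 32 mm gap between (y +-16 mm); fixed plate begins 16 mm to +x of the axis. The loose leaf belongs with its plate on the -x side, axes along these
- pin: steel hinge pin standing on its head: head 22 mm wide, shaft 9 mm, 90 mm high; origin under its centre; to be left alone
- lens: squat brass hand lens, 40 mm wide, 22 mm high; origin under its centre; to be left alone
- stub: chipped granite core stub standing up, 48 mm wide, 71 mm high; origin under its centre; to be left alone
Things that resemble listed ones, but are neither listed nor needed, are in the scene too. Leave any red look-alike of the leaf alone.

How it is judged:
On the way, in this order (a step that is already met when the one before it is completed fails the run):
1. the clamp has been swung over centre and stays open (value of joint clamp above 1.35 rad), for 0.2 s.
2. the leaf is carried by the gripper, clear of the jig (height (world z) of leaf above 0.055 m and contact force between leaf and the fingers above 2 N and contact force between leaf and jig below 0.1 N), for 0.2 s.
At the end, for the whole second after the job is handed in: The leaf is gripped (over 2 N) and still, hole centre within 3 mm of the fixed hole axis across and 4 mm along it, holes within 0.08 rad, plate within 0.15 rad of level on the robot side, pressing the tray under 5 N, arm not on the tray (under 1 N); clamp open beyond 1.35 rad (x of leaf_bore in the frame of hinge_bore between -0.003 and 0.003 m and y of leaf_bore in the frame of hinge_bore between -0.004 and 0.004 m and z of leaf_bore in the frame of hinge_bore between -0.003 and 0.003 m and angle between the y axis of leaf and the y axis of hinge_bore, either way round below 0.08 rad and angle between leaf's own z axis and vertical below 0.15 rad and x of leaf in the frame of hinge_bore below -0.03 m and contact force between leaf and the fingers above 2 N and contact force between leaf and tray below 5 N and contact force between leaf and table below 0.1 N and contact force between the arm and tray below 1 N and linear speed of leaf below 0.02 m/s and value of joint clamp above 1.35 rad); the arm keeps its last pose, push and grip.
It fails at once if the pin is moved by more than 30 mm (distance of pin from where it was at the start of the episode above 0.03 m).
It fails at once if the lens is moved by more than 30 mm (distance of lens from where it was at the start of the episode above 0.03 m).
It fails at once if the stub is moved by more than 30 mm (distance of stub from where it was at the start of the episode above 0.03 m).
It also fails if it takes over 64 s, if anything falls off the work surface, if the arm or the gripper's body presses on something with over 40 N, if the wrist force passes 120 N, or if a joint passes its speed limit or range.

## Working session

There is one attempt and no reset: what is moved stays moved. The work goes in short steps, Python scripts to look and compute and a tool call to move; the robot and the scene stay as the last step left them, time stands still between calls to the robot, and variables do not carry over. Pictures are saved under pics/ and viewed, at most 10 in all, crops included, and the job is handed in when it is done.

Besides the shell and the picture viewer there is one more tool, called after "Request:" as name(argument=value, ...), one argument or row to a line, values as JSON. play_rows: Moves the arm, as the interface text tells. Its arguments: {"type":"object","properties":{"motion":{"type":"array","items":{"type":"array","items":{"type":"number"}}},"newtons":{"type":"number"}},"required":["motion"]}

```bash
mkdir -p pics
cat > h.py <<'E'
import numpy as np, cv2
from rig import manip
def cap(name):
    d=manip.get_image(name); return d
def cloud(d):
    z=d["range_z"]; v,u=np.mgrid[:480,:640]
    P=np.stack([(u-d["cx"])/d["fx"]*z,(v-d["cy"])/d["fy"]*z,z],-1)
    W=(P-d["t"])@d["R"]; W[z==0]=np.nan; return W
def save(d,n): cv2.imwrite(n,d["img"][...,::-1])
E
python3 - <<'E'
from h import *
for n in("top","side"):
    d=cap(n); save(d,f"pics/{n}0.png"); np.savez(f"{n}0.npz",**d); print(n,d["R"].T[:,2],-d["R"].T@d["t"],d["fx"])
print(manip.get_state())
E
```

```text
top [ 0.06469206  0.03252248 -0.99737517] [ 0.40857179 -0.02057677  1.04226672] 468.3926980615963
side [ 0.37723366  0.65113677 -0.65857094] [ 0.09691228 -0.62172917  0.73955649] 510.4896086143768
{'clock': 0.1, 'qpos': array([ 9.85984343e-01,  2.76537507e-01,  1.50602367e+00, -1.76117750e-05,
        1.36069601e+00, -1.21013178e-01]), 'qd': array([ 4.64582631e-04, -4.78420471e-04, -3.54182488e-03,  9.22361281e-05,
       -4.02129613e-04,  4.97120879e-04]), 'effort': array([ 1.38233258e-04, -4.17696404e+01, -2.46404672e+01, -3.87970440e-04,
        5.73959944e-03, -1.65152875e-05]), 'position': array([0.25697716, 0.51384684, 0.2305161 ]), 'ee_rot': array([-2.79579478e-04,  2.29824622e-01,  9.73231704e-01, -7.83953568e-04]), 'contact_force': array([-0.79286461, -0.39170959, -0.38538544]), 'moment': array([-0.0266018 ,  0.00350573, -0.02144587]), 'gripper_force': 0.0, 'width': 0.0851005759564866}
```

View pics/top0.png

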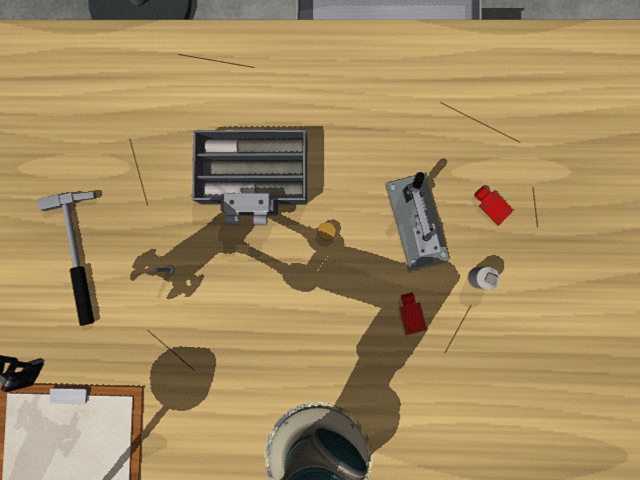

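View pics/side0.png

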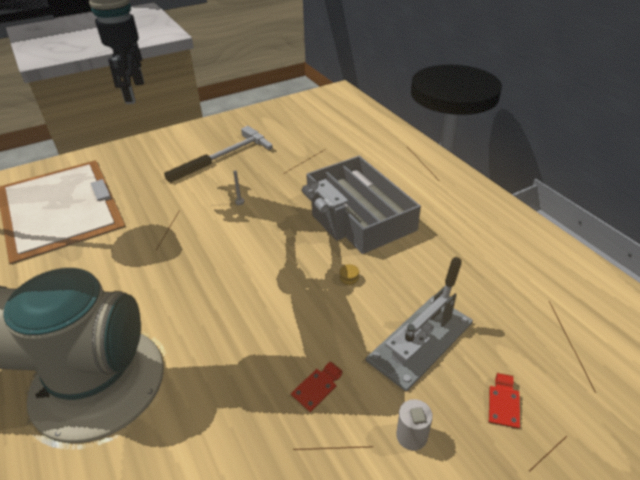

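The top view shows the tray at (250,165) with its knuckles at about (232,218) and (260,218), and the jig at (418,225) with the clamp handle at (419,180). The stub is at (484,278), the lens at (327,231), the pin at (165,270), and two red look-alikes sit nearby. The side view agrees, with the clamp shut and its handle up at (453,272).

Run:
```python
from h import *
d=dict(np.load("top0.npz")); W=cloud(d)
def reg(u0,u1,v0,v1,z0,z1):
    P=W[v0:v1,u0:u1].reshape(-1,3); P=P[np.isfinite(P[:,2])]; return P[(P[:,2]>z0)&(P[:,2]<z1)]
P=reg(375,460,165,280,-.02,.2)
print(np.histogram(P[:,2],np.arange(-.02,.18,.01)))
for (a,b,n) in((.005,.015,'base'),(.035,.043,'nest40'),(.043,.055,'plate46'),(.06,.085,'arm'),(.1,.17,'handle')):
    Q=P[(P[:,2]>a)&(P[:,2]<b)]
    if len(Q)<5: continue
    r=cv2.minAreaRect((Q[:,:2]*1000).astype(np.float32)); print(n,len(Q),Q.mean(0),r)
T=reg(180,320,120,235,.05,.12)
print(np.histogram(T[:,2],np.arange(.05,.12,.005)))
for a,b in((.062,.076),(.085,.11),):
    Q=T[(T[:,2]>a)&(T[:,2]<b)]; print(len(Q),np.median(Q[:,2]),cv2.minAreaRect((Q[:,:2]*1000).astype(np.float32)))
t=W[300:330,300:330].reshape(-1,3); print("table z",np.nanmedian(W[60:110,300:420,2]),np.nanstd(W[60:110,300:420,2]))
a=cv2.resize(d["img"][160:280,375:465,::-1],None,fx=4.4,fy=4.4,interpolation=cv2.INTER_CUBIC)
b=cv2.resize(d["img"][175:235,200:300,::-1],None,fx=4,fy=4,interpolation=cv2.INTER_CUBIC)
c=np.zeros((528,800,3),np.uint8); c[:a.shape[0],:a.shape[1]]=a; c[:b.shape[0],400:400+b.shape[1]]=b
cv2.imwrite("pics/crop.png",c)
```

```text
(array([   0, 3277, 4067, 1118,   11,   26,  549,   69,  158,  323,    9,
          2,   13,   17,   18,   18,   44,   32,    0]), array([-0.02, -0.01,  0.  ,  0.01,  0.02,  0.03,  0.04,  0.05,  0.06,
        0.07,  0.08,  0.09,  0.1 ,  0.11,  0.12,  0.13,  0.14,  0.15,
        0.16,  0.17]))
base 2417 [ 0.51084282 -0.20352524  0.00972123] ((508.8035888671875, -204.46011352539062), (249.14990234375, 167.28024291992188), 3.277460813522339)
nest40 46 [ 0.49562271 -0.20712668  0.04051877] ((512.8231201171875, -211.88296508789062), (147.2381134033203, 44.47406005859375), 11.404370307922363)
plate46 571 [ 0.47414221 -0.21887745  0.04657019] ((511.5028381347656, -212.1143341064453), (146.28067016601562, 46.88895797729492), 12.956283569335938)
arm 485 [ 0.52927115 -0.20301266  0.07130516] ((525.0751953125, -200.9291229248047), (118.1029052734375, 31.888141632080078), 9.8311767578125)
handle 142 [ 0.57991039 -0.18759722  0.1360472 ] ((581.5557861328125, -188.89085388183594), (24.43662452697754, 16.945680618286133), 4.834092617034912)
(array([241, 478, 434, 491, 317,   8,  29, 123, 793, 232,  92,   0,   0]), array([0.05 , 0.055, 0.06 , 0.065, 0.07 , 0.075, 0.08 , 0.085, 0.09 ,
       0.095, 0.1  , 0.105, 0.11 , 0.115]))
997 0.06882403912065391 ((609.4046630859375, 156.51976013183594), (175.3953857421875, 241.00177001953125), 0.46475479006767273)
1240 0.09331542154779557 ((525.3974609375, 154.84780883789062), (64.54469299316406, 110.17106628417969), 0.8719401359558105)
table z -0.0002809718336377388 0.0019473361325681577
```

View pics/crop.png

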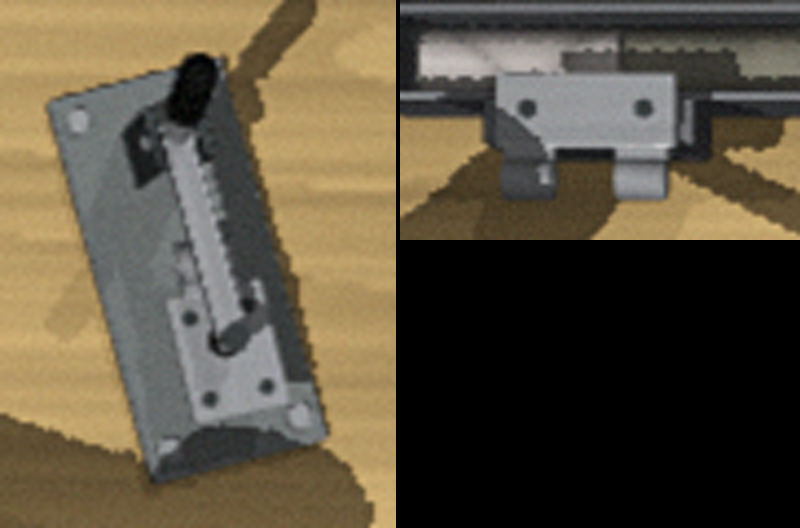

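The crop shows the jig base corners at about (50,102), (222,58), (328,435) and (152,482). The leaf plate is under the clamp foot, and both tray knuckles and the fixed plate show clearly. I'll fit the poses next.

```bash
cat >> h.py <<'E'
def onplane(d,uv,z):
    uv=np.atleast_2d(np.asarray(uv,float)); C=-d["R"].T@d["t"]
    r=np.c_[(uv[:,0]-d["cx"])/d["fx"],(uv[:,1]-d["cy"])/d["fy"],np.ones(len(uv))]@d["R"]
    return C+r*((z-C[2])/r[:,2])[:,None]
E
python3 - <<'E'
from h import *
d=dict(np.load("top0.npz")); W=cloud(d)
C=onplane(d,np.array([[50,102],[222,58],[328,435],[152,482]])/4.4+[375-.5,160-.5],.01)[:,:2]*1000
print("base",C, [np.linalg.norm(C[i]-C[i-1]) for i in range(4)])
x=(C[0]+C[1]-C[2]-C[3]); yaw=np.arctan2(x[1],x[0]); e=x/np.linalg.norm(x)
c=C.mean(0); o=c-40*e; print("yaw",yaw,"origin",o,"pivot",o+100*e)
L=onplane(d,np.array([[168,298],[262,280],[290,400],[195,422]])/4.4+[374.5,159.5],.046)[:,:2]*1000
print("leaf",L,[np.linalg.norm(L[i]-L[i-1]) for i in range(4)], "in jig",(L-o)@np.array([e,[-e[1],e[0]]]).T)
# depth check leaf plate
m=(np.abs(W[...,2]-.046)<.004); P=W[160:280,375:465][m[160:280,375:465]][:,:2]*1000
J=(P-o)@np.array([e,[-e[1],e[0]]]).T
k=(J[:,0]>-45)&(J[:,0]<20)&(abs(J[:,1])<35); print("depth plate jig pct",np.percentile(J[k],[1,99],axis=0))
m=W[...,2]>.1; P=W[160:200,400:435][m[160:200,400:435]]; i=P[:,2]>.145; print("handle top",P[i].mean(0)*1000,"jig",(P[i,:2].mean(0)*1000-o)@np.array([e,[-e[1],e[0]]]).T)
# tray
K=onplane(d,np.array([[496,74],[676,74],[676,148],[496,148]])/4.+[-100+200-100-.5,174.5],.093)[:,:2]*1000; K
K=onplane(d,(np.array([[496,74],[676,74],[676,148],[496,148]])-[400,0])/4.+[199.5,174.5],.093)[:,:2]*1000
print("fixed plate",K)
K=onplane(d,(np.array([[501,198],[555,198],[613,198],[667,198]])-[400,0])/4.+[199.5,174.5],.090)[:,:2]*1000
print("knuckle tips z90",K)
S=W[175:235,200:300].reshape(-1,3)*1000; S=S[S[:,2]>80]
kn=S[S[:,0]<505]; print("kn",np.percentile(kn,[1,5,50,95,99],axis=0)); print(np.histogram(kn[:,1],np.arange(95,215,4)))
pl=S[S[:,0]>515]; print("pl",np.percentile(pl,[1,99],axis=0), np.median(pl[:,2]))
E
```

```text
base [[ 597.09364896 -140.32534622]
 [ 620.38587576 -226.30732536]
 [ 431.76816205 -278.84799374]
 [ 407.0371183  -192.11583531]] [np.float64(196.98664829428844), np.float64(89.08102248400917), np.float64(195.79878386086062), np.float64(90.18920018688716)]
yaw 0.26884671392788095 origin [ 475.50808635 -220.0239154 ] pivot [ 571.91587365 -193.4619398 ]
leaf [[ 495.72784462 -193.46588512]
 [ 505.06091212 -238.44328503]
 [ 447.44440337 -251.79544131]
 [ 436.17357698 -206.54596836]] [np.float64(60.97375970011657), np.float64(45.93552711868955), np.float64(59.14340333369492), np.float64(46.63203115935772)] in jig [[ 26.54775907  20.23324208]
 [ 23.59867694 -25.60752107]
 [-35.49472076 -23.1759565 ]
 [-34.34152113  23.4418133 ]]
depth plate jig pct [[-35.7786616  -23.12429308]
 [ 19.16305682  23.24111184]]
handle top [ 585.15483542 -187.80522291  149.88436197] jig [114.26592587   1.93698579]
fixed plate [[556.84340933 201.74135276]
 [557.93147125 108.8267505 ]
 [519.78404291 107.93683894]
 [518.58192156 200.60648345]]
knuckle tips z90 [[493.14435847 197.95425842]
 [493.52988117 170.06027813]
 [493.94317454 140.15698828]
 [494.32723465 112.36883154]]
kn [[492.86948323 113.31474071  83.97551771]
 [493.00501073 114.25991026  90.91742519]
 [498.64287175 171.06062366  98.88746546]
 [504.55363312 193.44079817 102.58753057]
 [504.73093437 195.56624627 103.17583274]]
(array([ 0,  0,  0,  0, 11, 12, 12, 12, 12, 11, 11,  0,  0,  0,  0,  0,  0,
        0,  6, 15, 14, 12, 17, 11, 14,  5,  0,  0,  0]), array([ 95,  99, 103, 107, 111, 115, 119, 123, 127, 131, 135, 139, 143,
       147, 151, 155, 159, 163, 167, 171, 175, 179, 183, 187, 191, 195,
       199, 203, 207, 211]))
pl [[515.95533961 101.49825392  83.50298023]
 [557.27731709 207.9853601   97.09639906]] 92.70980643536325
```

Jig pose: yaw 0.269, origin (475.5, -220), and the leaf yaw is about 0.225. The hinge bore is at about (504, 155), yaw about 0.013. I'll start by moving towards the handle.

```bash
cat >> h.py <<'E'
from scipy.spatial.transform import Rotation as Ro
JO=np.array([.4755,-.220]); JY=.269
def jig(x,y,z):
    c,s=np.cos(JY),np.sin(JY); return np.array([JO[0]+c*x-s*y,JO[1]+s*x+c*y,z])
def plan(p,yaw,tag=""):
    s=manip.get_state(); q=s["ee_rot"]; R=Ro.from_quat(q,scalar_first=True).as_matrix()
    d=R.T@(np.array(p)-s["position"])/.04
    cur=np.arctan2(-R[0,1],R[1,1]); t=-np.degrees((yaw-cur+np.pi/2)%np.pi-np.pi/2)/10
    print(tag,"units",d.round(3),"turn",round(t,3),"pos",s["position"].round(4),"q6",s["qpos"][5].round(2),"F",s["contact_force"].round(1),"w",round(s["width"],4),"clk",round(s["clock"],2),"tilt",np.degrees(np.arccos(-R[2,2])).round(2))
E
python3 -c "
from h import *
plan(jig(.07,0,.231),.225)"
```

```text
units [-1.4394e+01 -1.2794e+01  6.0000e-03] turn -3.947 pos [0.257  0.5138 0.2305] q6 -0.12 F [-0.8 -0.4 -0.4] w 0.0851 clk 0.1 tilt 0.1
```

Request:
play_rows(
  motion=[
    [-1,-0.9,0,-0.3,0],
    [-2,-1.8,0,-0.6,0],
    [-3,-2.7,0,-0.9,0],
    [-4,-3.6,0,-1.2,0],
    [-5,-4.5,0,-1.5,0],
  ],
)

```text
clock: 0.72
position: [0.3558, 0.2621, 0.2311]
ee_rot: [0.0, 0.1, 0.995, -0.0]
contact_force: [1.2, 0.6, -0.1]
width: 0.0002
gripper_force: 0.0
```

```bash
python3 -c "
from h import *
plan(jig(.07,0,.231),.225)"
```

```text
units [-6.8860e+00 -1.0429e+01  4.0000e-03] turn -2.434 pos [0.3558 0.2621 0.2311] q6 -0.89 F [ 1.2  0.6 -0.1] w 0.0002 clk 0.72 tilt 0.01
```

Request:
play_rows(
  motion=[
    [-0.75,-1.1,0,-0.4,0],
    [-1.5,-2.2,0,-0.8,0],
    [-2.2,-3.3,0,-1.2,0],
    [-2.9,-4.4,0,-1.6,0],
    [-3.6,-5.5,0,-2.0,0],
  ],
)

```text
clock: 1.35
position: [0.4527, 0.0178, 0.2311]
ee_rot: [-0.0, -0.074, 0.997, 0.0]
contact_force: [0.8, 0.6, -1.1]
width: 0.0004
gripper_force: 0.0
```

```bash
python3 -c "
from h import *
plan(jig(.07,0,.231),.225)"
```

```text
units [-1.419 -5.754 -0.   ] turn -0.435 pos [0.4527 0.0178 0.2311] q6 -1.83 F [ 0.8  0.6 -1.1] w 0.0004 clk 1.35 tilt 0.02
```

Request:
play_rows(
  motion=[
    [-0.3,-1.3,0,-0.1,0],
    [-0.6,-2.6,0,-0.2,0],
    [-0.9,-3.9,0,-0.3,0],
    [-1.2,-5.0,0,-0.43,0],
    [-1.42,-5.75,0,-0.43,0],
  ],
)

```text
clock: 1.98
position: [0.5428, -0.2019, 0.2306]
ee_rot: [-0.0, -0.11, 0.994, 0.0]
contact_force: [2.3, 0.7, 0.2]
width: 0.0003
gripper_force: 0.0
```

```bash
python3 -c "
from h import *
for x,z in ((.07,.231),(.07,.11),(.088,.11),(.12,.105),(.16,.095)): plan(jig(x,0,z),.225)"
```

```text
units [-0.008  0.011 -0.011] turn -0.025 pos [ 0.5428 -0.2019  0.2306] q6 -2.27 F [2.3 0.7 0.2] w 0.0003 clk 1.98 tilt 0.05
 units [-0.01   0.01   3.014] turn -0.025 pos [ 0.5428 -0.2019  0.2306] q6 -2.27 F [2.3 0.7 0.2] w 0.0003 clk 1.98 tilt 0.05
 units [-0.459  0.031  3.014] turn -0.025 pos [ 0.5428 -0.2019  0.2306] q6 -2.27 F [2.3 0.7 0.2] w 0.0003 clk 1.98 tilt 0.05
 units [-1.259  0.07   3.138] turn -0.025 pos [ 0.5428 -0.2019  0.2306] q6 -2.27 F [2.3 0.7 0.2] w 0.0003 clk 1.98 tilt 0.05
 units [-2.258  0.118  3.388] turn -0.025 pos [ 0.5428 -0.2019  0.2306] q6 -2.27 F [2.3 0.7 0.2] w 0.0003 clk 1.98 tilt 0.05
```

Request:
play_rows(
  motion=[
    [0,0,1,0,0],
    [0,0,2,0,0],
    [0,0,2.8,0,0],
    [0,0,3.0,0,0],
    [-0.3,0.02,3.0,0,0],
  ],
)

```text
clock: 2.6
position: [0.5539, -0.1964, 0.1113]
ee_rot: [-0.0, -0.11, 0.994, 0.0]
contact_force: [0.9, 0.3, -0.1]
width: -0.0004
gripper_force: 0.0
```

Request:
play_rows(
  motion=[
    [-0.35,0.02,0.0,0,0],
    [-0.75,0.04,0.1,0,0],
    [-1.15,0.06,0.25,0,0],
    [-1.55,0.08,0.35,0,0],
    [-1.95,0.1,0.38,0,0],
  ],
)

```text
clock: 3.22
position: [0.6306, -0.1748, 0.0956]
ee_rot: [0.0, -0.111, 0.994, 0.0]
contact_force: [-0.5, -1.2, 0.9]
width: -0.0
gripper_force: 0.0
```

Request:
play_rows(
  motion=[
    [0,0,0,0,0],
    [0,0,0,0,0],
    [0,0,0,0,0],
  ],
)

```text
clock: 3.6
position: [0.6287, -0.1754, 0.0962]
ee_rot: [-0.0, -0.111, 0.994, 0.0]
contact_force: [-0.0, -0.5, 0.2]
width: -0.0
gripper_force: 0.0
```

Run:
```python
from h import *
plan(jig(.16,0,.095),.225)
d=cap("side"); cv2.imwrite("pics/side1.png",cv2.resize(d["img"][180:440,300:540,::-1],None,fx=2,fy=2))
```

```text
units [-0.015 -0.056  0.031] turn -0.019 pos [ 0.6287 -0.1754  0.0962] q6 -2.17 F [-0.  -0.5  0.2] w -0.0 clk 3.6 tilt 0.01
```

View pics/side1.png

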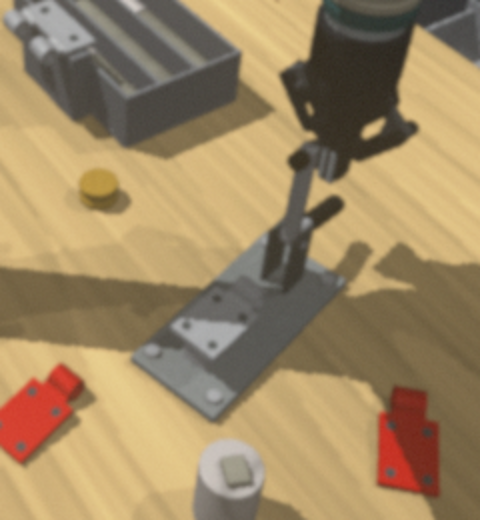

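The clamp is open, with its arm upright at about (300,185) and its handle lying beyond the pivot at (325,210). The leaf is uncovered at (212,325). I'll raise and step aside to remeasure.

Request:
play_rows(
  motion=[
    [0,0,-1,0,85],
    [0,0,-2,0,85],
    [0,0,-3,0,85],
    [0,0,-4,0,85],
    [0.3,1.2,-4,0,85],
  ],
)

```text
clock: 4.28
position: [0.6096, -0.134, 0.26]
ee_rot: [0.004, -0.109, 0.994, -0.002]
contact_force: [-0.2, 0.3, 0.0]
width: 0.0852
gripper_force: 0.0
```

Request:
play_rows(
  motion=[
    [0.8,1.2,0,0,85],
    [1.6,2.4,0,0,85],
    [2.4,3.4,0,0,85],
    [3.2,3.4,0,0,85],
    [3.2,3.4,0,0,85],
  ],
)

```text
clock: 4.9
position: [0.4497, -0.0264, 0.2567]
ee_rot: [0.0, -0.111, 0.994, -0.0]
contact_force: [-0.2, -0.8, 0.4]
width: 0.0851
gripper_force: 0.0
```

Run:
```python
from h import *
plan(jig(.003,0,.2),.225)
d=cap("top"); np.savez("top1.npz",**d)
a=cv2.resize(d["img"][160:280,365:465,::-1],None,fx=5,fy=5,interpolation=cv2.INTER_CUBIC)
cv2.imwrite("pics/top1.png",a)
```

```text
units [ 0.361 -4.861  1.419] turn -0.018 pos [ 0.4497 -0.0264  0.2567] q6 -2.01 F [-0.2 -0.8  0.4] w 0.0851 clk 4.9 tilt 0.03
```

View pics/top1.png

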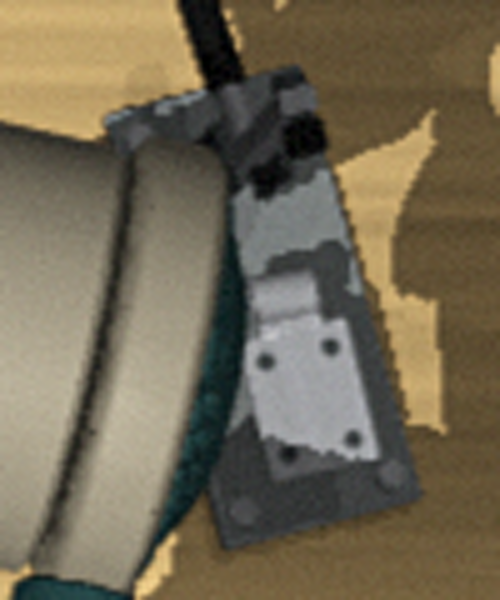

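The leaf is fully visible, with its screw holes at crop (266,361), (330,347), (353,438) and (289,454). The knuckle is at about (285,295).

Run:
```python
from h import *
d=dict(np.load("top1.npz")); f=lambda a:onplane(d,np.array(a)/5.+[364.5,159.5],.046)[:,:2]*1000
H=f([[266,361],[330,347],[353,438],[289,454]]); C=f([[243,330],[348,318],[380,458],[268,478]])
for Q in(H,C):
    x=Q[0]+Q[1]-Q[2]-Q[3]; y=Q[0]+Q[3]-Q[1]-Q[2]; print(Q.round(1).tolist(),Q.mean(0),np.arctan2(x[1],x[0]),np.arctan2(-y[0],y[1]),np.hypot(*x)/2,np.hypot(*y)/2)
    print("in jig",[ (np.linalg.inv(np.array([jig(1,0,0)[:2]-JO,jig(0,1,0)[:2]-JO]).T)@(q/1000-JO)*1000).round(1) for q in Q])
W=cloud(d)[215:262,410:450].reshape(-1,3)*1000; m=abs(W[:,2]-46)<3
P=W[m][:,:2]; print(len(P),np.median(W[m][:,2])); print(cv2.minAreaRect(P.astype(np.float32)))
for yw in (.20,.22,.24,.26):
    R=np.array([[np.cos(yw),np.sin(yw)],[-np.sin(yw),np.cos(yw)]]); J=(P-JO*1000)@R.T; print(yw,np.percentile(J,[.5,5,95,99.5],axis=0).round(1).tolist())
K=f([[252,285],[315,277]]);print("knuckle",K, K.mean(0))
```

```text
[[486.4, -204.1], [492.7, -231.0], [454.3, -240.7], [447.1, -213.8]] [ 470.10207752 -222.39104343] 0.24512184793326355 0.24626115738569687 40.05575817180287 27.720794110881442
in jig [array([14.7, 12.5]), array([ 13.7, -15.2]), array([-26. , -14.3]), array([-25.8,  13.5])]
[[499.4, -194.3], [505.1, -238.6], [446.0, -252.0], [436.8, -205.0]] [ 471.83722054 -222.4789497 ] 0.1956189628556269 0.16208788718232453 62.067237738379056 46.1905935810153
in jig [array([29.9, 18.4]), array([ 23.6, -25.8]), array([-37., -23.]), array([-33.3,  24.7])]
619 45.88626171987365
((482.53155517578125, -218.5895538330078), (86.12679290771484, 47.190093994140625), 13.475112915039062)
0.2 [[-35.7, -23.7], [-32.5, -20.9], [27.5, 20.3], [48.4, 22.8]]
0.22 [[-35.6, -23.7], [-32.6, -21.1], [27.5, 20.3], [48.5, 22.7]]
0.24 [[-35.7, -23.3], [-32.6, -20.9], [27.5, 20.5], [48.6, 22.8]]
0.26 [[-35.8, -23.4], [-32.7, -21.0], [27.3, 20.6], [48.7, 23.0]]
knuckle [[ 518.6604565  -198.0736537 ]
 [ 522.42794006 -224.64560494]] [ 520.54419828 -211.35962932]
```

Request:
play_rows(
  motion=[
    [0.1,-1.2,0,0,85],
    [0.2,-2.4,0,-0.1,85],
    [0.3,-3.6,0,-0.1,85],
    [0.36,-4.6,0,-0.1,85],
    [0.36,-4.87,0.5,-0.1,85],
  ],
)

```text
clock: 5.58
position: [0.4835, -0.2241, 0.2367]
ee_rot: [0.002, -0.118, 0.993, -0.002]
contact_force: [0.4, -0.0, 0.5]
width: 0.0849
gripper_force: 0.0
```

Request:
play_rows(
  motion=[
    [0,0,1.0,0,85],
    [0,0,2.0,0,85],
    [0,0,3.0,0,85],
    [0,0,3.5,0,85],
    [0,0,3.5,0,85],
  ],
)

```text
clock: 6.2
position: [0.4807, -0.2199, 0.0942]
ee_rot: [-0.001, -0.119, 0.993, 0.001]
contact_force: [-0.8, 0.2, 0.2]
width: 0.0852
gripper_force: 0.0
```

```bash
python3 -c "
from h import *
plan(jig(.003,-.0005,.02),.24)"
```

```text
units [0.047 0.014 1.855] turn -0.007 pos [ 0.4807 -0.2199  0.0942] q6 -2.37 F [-0.8  0.2  0.2] w 0.0852 clk 6.2 tilt 0.2
```

Request:
play_rows(
  motion=[
    [0.05,0.01,0.7,0,85],
    [0.05,0.01,1.4,0,85],
    [0.05,0.01,1.8,0,85],
    [0.05,0.01,1.85,0,85],
    [0.05,0.01,1.85,0,70],
  ],
  newtons=30,
)

```text
clock: 6.82
position: [0.4801, -0.2207, 0.023]
ee_rot: [0.001, -0.119, 0.993, -0.001]
contact_force: [-1.1, 0.4, 0.6]
width: 0.0708
gripper_force: 0.0
```

Request:
play_rows(
  motion=[
    [0,0,0,0,55],
    [0,0,0,0,50],
    [0,0,0,0,44],
    [0,0,0,0,40],
    [0,0,0,0,40],
  ],
  newtons=30,
)

```text
clock: 7.45
position: [0.4794, -0.2202, 0.0228]
ee_rot: [0.001, -0.12, 0.993, -0.0]
contact_force: [-0.3, 1.2, 6.7]
width: 0.0453
gripper_force: 30.5
```

Request:
play_rows(
  motion=[
    [0,0,0,0,40],
    [0,0,0,0,40],
  ],
  newtons=60,
)

```text
clock: 7.7
position: [0.4794, -0.2202, 0.023]
ee_rot: [0.001, -0.12, 0.993, -0.0]
contact_force: [-1.6, 1.6, 8.2]
width: 0.0445
gripper_force: 60.0
```

Run:
```python
from h import *
plan(jig(.003,-.0005,.02),.24)
d=cap("side"); cv2.imwrite("pics/side2.png",cv2.resize(d["img"][220:420,330:530,::-1],None,fx=2.5,fy=2.5))
```

```text
units [0.018 0.018 0.076] turn -0.002 pos [ 0.4794 -0.2202  0.023 ] q6 -2.37 F [-1.6  1.6  8.2] w 0.0445 clk 7.7 tilt 0.09
```

View pics/side2.png

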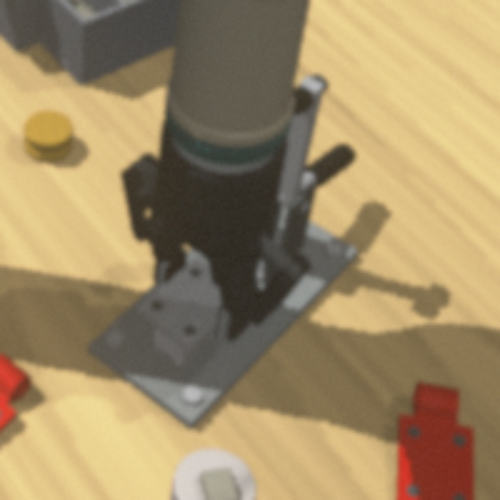

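The leaf is gripped at a width of about 45 mm and 60 N, and the clamp is still open. Next I'll lift it and carry it to hover above the tray.

Request:
play_rows(
  motion=[
    [0,0,-0.3,0,40],
    [0,0,-0.8,0,40],
    [0,0,-1.5,0,40],
    [0,0,-2.3,0,40],
    [0,0,-3.0,0,40],
  ],
)

```text
clock: 8.38
position: [0.4786, -0.2197, 0.1432]
ee_rot: [-0.0, -0.119, 0.993, 0.0]
contact_force: [0.6, -0.4, -2.7]
width: 0.045
gripper_force: 61.5
```

```bash
python3 -c "
from h import *
plan((.465,.1545,.14),.013)"
```

```text
units [-1.89   9.167  0.083] turn 1.298 pos [ 0.4786 -0.2197  0.1432] q6 -2.37 F [ 0.6 -0.4 -2.7] w 0.045 clk 8.38 tilt 0.03
```

Request:
play_rows(
  motion=[
    [-0.15,0.8,0,0,40],
    [-0.35,1.7,0,0.2,40],
    [-0.55,2.7,0,0.5,40],
    [-0.75,3.7,0,0.7,40],
    [-1.0,4.7,0,0.9,40],
  ],
)

```text
clock: 9.0
position: [0.4724, -0.0264, 0.1421]
ee_rot: [-0.0, -0.04, 0.999, 0.0]
contact_force: [1.1, -0.1, -2.5]
width: 0.0446
gripper_force: 61.6
```

Request:
play_rows(
  motion=[
    [-0.15,1.0,0,0.1,40],
    [-0.3,2.0,0,0.2,40],
    [-0.5,3.0,0,0.4,40],
    [-0.5,3.7,0,0.4,40],
    [-0.5,4.0,0,0.4,40],
  ],
)

```text
clock: 9.62
position: [0.4791, 0.1345, 0.142]
ee_rot: [-0.0, -0.007, 1.0, -0.0]
contact_force: [0.6, -0.4, -2.3]
width: 0.0446
gripper_force: 61.6
```

```bash
python3 -c "
from h import *
plan((.465,.1545,.105),.013)"
```

```text
units [0.345 0.504 0.925] turn 0.009 pos [0.4791 0.1345 0.142 ] q6 -1.45 F [ 0.6 -0.4 -2.3] w 0.0446 clk 9.62 tilt 0.06
```

Request:
play_rows(
  motion=[
    [0.2,0.25,0,0,40],
    [0.34,0.5,0,0,40],
    [0.34,0.5,0.4,0,40],
    [0.34,0.5,0.9,0,40],
    [0.34,0.5,0.9,0,40],
  ],
)

```text
clock: 10.25
position: [0.4644, 0.1525, 0.105]
ee_rot: [-0.002, -0.006, 1.0, -0.0]
contact_force: [-0.0, 0.0, -2.5]
width: 0.0446
gripper_force: 61.7
```

Request:
play_rows(
  motion=[
    [0,0,0,0,40],
    [0,0,0,0,40],
  ],
)

```text
clock: 10.5
position: [0.4667, 0.1531, 0.107]
ee_rot: [0.001, -0.006, 1.0, 0.0]
contact_force: [-0.1, 0.3, -1.9]
width: 0.0447
gripper_force: 61.7
```

Run:
```python
from h import *
plan((.465,.1545,.105),.013)
b=[]
for n,(v0,v1,u0,u1) in (("top",(170,250,195,300)),("side",(150,250,270,390))):
    d=cap(n); np.savez(n+"2.npz",**d); k=400/(u1-u0); a=cv2.resize(d["img"][v0:v1,u0:u1,::-1],None,fx=k,fy=k,interpolation=cv2.INTER_CUBIC); 
    c=np.zeros((340,400,3),np.uint8); c[:min(340,a.shape[0])]=a[:340]; b.append(c)
cv2.imwrite("pics/hov.png",np.hstack(b))
```

```text
units [0.042 0.035 0.049] turn -0.004 pos [0.4667 0.1531 0.107 ] q6 -1.41 F [-0.1  0.3 -1.9] w 0.0447 clk 10.5 tilt 0.1
```

View pics/hov.png

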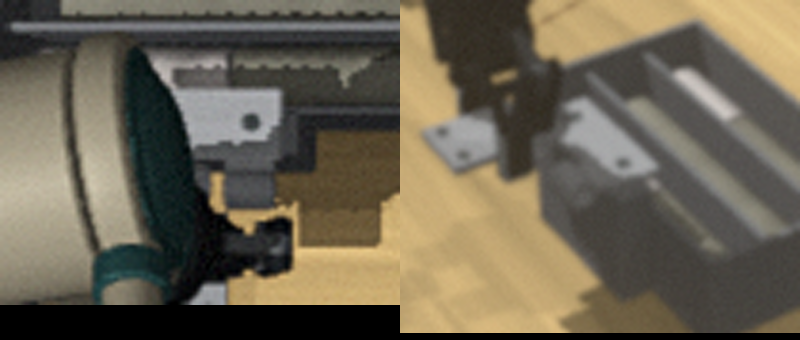

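The top view is blocked by the wrist. In the side view, the leaf plate's rear corners are at crop (423,130) and (455,172), with the fixed plate at (600,140). I'll use the side depth to measure the leaf against the fixed plate.

Run:
```python
from h import *
d=dict(np.load("side2.npz")); W=cloud(d)*1000
k=.3
def box(a,b,c,e): # crop px (right panel)
    return W[int(150+c*k):int(150+e*k),int(270+(a-400)*k):int(270+(b-400)*k)].reshape(-1,3)
L=box(415,505,95,180); L=L[L[:,2]>110]; top=L[abs(L[:,2]-np.median(L[:,2]))<5]
print("leaf z",np.median(L[:,2]),len(top)); A=np.c_[top[:,:2],np.ones(len(top))]; c,*_=np.linalg.lstsq(A,top[:,2],rcond=None); print("slope",c[:2])
print(np.percentile(top,[0,2,98,100],axis=0).round(1).tolist(),cv2.minAreaRect(top[:,:2].astype(np.float32)))
z=np.median(top[:,2])/1000
for q in ([423,130],[455,172]): print("corner",onplane(d,[[270+(q[0]-400)*k-.35,150+q[1]*k-.35]],z)[0]*1000)
F=box(560,665,90,190); F=F[abs(F[:,2]-93)<5]; print("fixed",len(F),np.median(F[:,2]),np.percentile(F,[0,2,98,100],axis=0).round(1).tolist(),cv2.minAreaRect(F[:,:2].astype(np.float32)))
# initial side image fixed plate and knuckles
d=dict(np.load("side0.npz")); V=cloud(d)*1000; S=V[165:225,290:355].reshape(-1,3); S=S[(S[:,2]>80)&(S[:,2]<110)]
print("init plate",cv2.minAreaRect(S[abs(S[:,2]-93)<3][:,:2].astype(np.float32)))
from scipy.optimize import least_squares
def fit(S):
    S=S[(S[:,0]<513)&(S[:,0]>485)&(S[:,2]>80)&((abs(S[:,1]-184)<11)|(abs(S[:,1]-126)<11))]
    r=least_squares(lambda p:np.hypot(S[:,0]-p[0]+p[2]*(S[:,1]-155),S[:,2]-p[1])-11,[504,90,0],loss="soft_l1"); return len(S),r.x,np.sqrt(np.mean(r.fun**2))
print("side knuckle circle",fit(S))
W0=cloud(dict(np.load("top0.npz")))*1000; print("top knuckle circle",fit(W0[175:235,200:300].reshape(-1,3)))
for nm,S_ in(("side",S),("top",W0[175:235,200:300].reshape(-1,3))):
    q=S_[(S_[:,0]<506)&(S_[:,2]>95)&(S_[:,0]>490)]; h,e=np.histogram(q[:,1],np.arange(100,212,2)); print(nm,h.tolist())
```

```text
leaf z 130.49376844226654 322
slope [0.02377491 0.02612983]
[[428.1, 122.1, 125.5], [428.9, 126.1, 126.2], [473.2, 176.0, 134.7], [475.1, 180.1, 135.3]] ((446.9888000488281, 153.17591857910156), (57.43397903442383, 44.6573371887207), 73.96095275878906)
corner [429.45093931 172.93761108 130.14046554]
corner [426.93389748 124.44240953 130.14046554]
fixed 474 93.15890535419217 [[495.9, 102.1, 88.0], [506.2, 105.9, 89.3], [559.4, 194.1, 97.3], [561.4, 199.2, 97.9]] ((545.1051635742188, 145.2706298828125), (103.40991973876953, 61.22410202026367), 60.613494873046875)
init plate ((527.3128051757812, 151.67324829101562), (95.33647155761719, 66.8587417602539), 89.73148345947266)
side knuckle circle (156, array([5.06042247e+02, 9.05255689e+01, 6.91213070e-03]), np.float64(2.182796352190484))
top knuckle circle (214, array([5.03458547e+02, 8.98471687e+01, 1.37656725e-02]), np.float64(1.3619522741677499))
side [0, 0, 0, 0, 4, 0, 9, 3, 2, 4, 5, 2, 4, 6, 2, 0, 7, 3, 1, 0, 0, 0, 0, 0, 0, 0, 0, 0, 0, 0, 0, 0, 1, 2, 4, 3, 4, 4, 3, 2, 1, 6, 3, 3, 2, 4, 1, 2, 0, 0, 0, 0, 0, 0, 0]
top [0, 0, 0, 0, 0, 0, 3, 7, 7, 6, 3, 5, 7, 6, 6, 4, 8, 3, 6, 4, 0, 0, 0, 0, 0, 0, 0, 0, 0, 0, 0, 0, 0, 0, 0, 7, 6, 5, 6, 6, 5, 5, 6, 6, 6, 7, 6, 6, 0, 0, 0, 0, 0, 0, 0]
```

Request:
play_rows(
  motion=[
    [-0.02,0.05,0,0,40],
    [-0.02,0.05,0.15,0,40],
    [-0.02,0.05,0.3,0,40],
    [-0.02,0.05,0.4,0,40],
    [-0.02,0.05,0.4,0,40],
  ],
)

```text
clock: 11.22
position: [0.4664, 0.1551, 0.0895]
ee_rot: [-0.001, -0.006, 1.0, -0.0]
contact_force: [0.1, 0.8, -1.6]
width: 0.0444
gripper_force: 61.8
```

Request:
play_rows(
  motion=[
    [0,0,0.1,0,40],
    [0,0,0.2,0,40],
    [0,0,0.3,0,40],
    [0,0,0.3,0,40],
  ],
)

```text
clock: 11.72
position: [0.4665, 0.1551, 0.0777]
ee_rot: [-0.0, -0.006, 1.0, -0.0]
contact_force: [-0.7, -0.8, -1.4]
width: 0.0448
gripper_force: 61.8
```

```bash
python3 -c "
from h import *
plan((.4675,.155,.07),.013)"
```

```text
units [-0.025 -0.003  0.193] turn -0.002 pos [0.4665 0.1551 0.0777] q6 -1.4 F [-0.7 -0.8 -1.4] w 0.0448 clk 11.72 tilt 0.05
```

No contact. I'll go down to the final height and look.

Request:
play_rows(
  motion=[
    [-0.02,0,0.1,0,40],
    [-0.02,0,0.19,0,40],
    [-0.02,0,0.19,0,40],
    [-0.02,0,0.19,0,40],
  ],
)

```text
clock: 12.22
position: [0.4677, 0.1552, 0.0705]
ee_rot: [0.0, -0.006, 1.0, 0.0]
contact_force: [-0.1, -0.6, -2.3]
width: 0.0445
gripper_force: 61.8
```

Run:
```python
from h import *
plan((.4675,.155,.07),.013)
D=[cap("side") for _ in range(6)]
d=D[0]; im=np.mean([x["img"].astype(float) for x in D],0); z=np.median([x["range_z"] for x in D],0); d=dict(d); d["range_z"]=z.astype(np.float32); d["img"]=im.astype(np.uint8); np.savez("side3.npz",**d)
a=d["img"][165:235,285:365,::-1]; g=cv2.resize(a,None,fx=7.5,fy=7.5,interpolation=cv2.INTER_CUBIC)
g=cv2.convertScaleAbs(g,alpha=1.6,beta=0); cv2.imwrite("pics/fit.png",g)
```

```text
units [ 0.004 -0.005  0.013] turn -0.002 pos [0.4677 0.1552 0.0705] q6 -1.4 F [-0.1 -0.6 -2.3] w 0.0445 clk 12.22 tilt 0.01
```

View pics/fit.png

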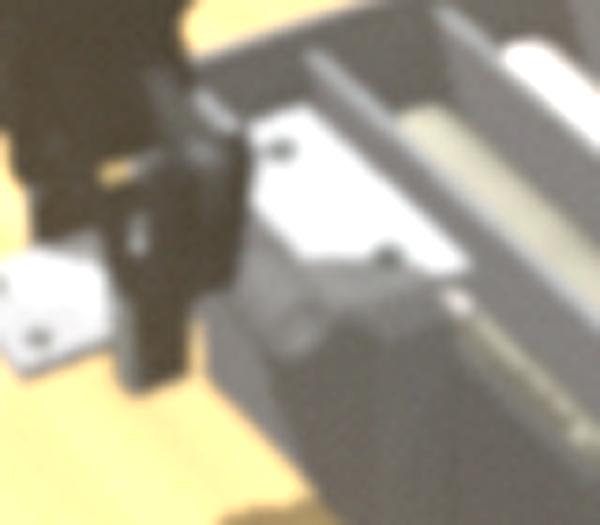

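The near fixed knuckle is at about (280,300), and a finger hides the leaf knuckle. The leaf's rear corner is at (22,368) and its screw hole at (38,335). The fixed plate's holes are at (280,150) and (388,255), with its corner at (470,268). Comparing these in one frame gives the offset.

Run:
```python
from h import *
s=dict(np.load("side3.npz")); t=dict(np.load("top0.npz")); s0=dict(np.load("side0.npz"))
fs=lambda a,z:onplane(s,(np.array(a)+.5)/7.5+[284.5,164.5],z)[:,:2]*1000
ft=lambda a,z:onplane(t,(np.array(a)-[400,0]+.5)/4+[199.5,174.5],z)[:,:2]*1000
S=fs([[280,150],[388,255],[470,268],[305,105]],.093); T=ft([[528,108],[644,108],[676,74],[496,74]],.093)
print("side",S.round(1).tolist(),"\ntop",T.round(1).tolist(),"\ndiff",(S-T).round(1).tolist())
L=fs([[38,335],[0,285],[22,368]],.093); print("leaf hole-y, hole+y, corner(-34,-23)",L.round(1).tolist())
# leaf in jig from top1, leaf frame guess
print("tray hole mid top",T[:2].mean(0),"side",S[:2].mean(0))
# depth: leaf plate height vs fixed plate height, same camera
W=cloud(s)*1000
P=W[165+200//7:165+50,285:285+16].reshape(-1,3); 
for nm,(a,b,c,e) in dict(leaf=(5,100,260,350),fix=(270,420,150,245)).items():
    q=W[165+int(c/7.5):165+int(e/7.5),285+int(a/7.5):285+int(b/7.5),2].ravel(); q=q[(q>80)&(q<105)]; print(nm,len(q),np.median(q),q.std())
```

```text
side [[541.4, 183.3], [541.9, 123.1], [558.4, 105.9], [559.1, 199.5]] 
top [[539.2, 184.4], [539.9, 124.6], [557.7, 108.6], [556.6, 201.5]] 
diff [[2.2, -1.1], [2.0, -1.5], [0.7, -2.7], [2.6, -2.0]]
leaf hole-y, hole+y, corner(-34,-23) [[440.9, 141.7], [442.1, 167.6], [430.5, 131.0]]
tray hole mid top [539.55480114 154.51206419] side [541.63812894 153.20513344]
leaf 156 93.87711107471081 0.5290642720477329
fix 204 93.24425725503312 0.7618462994525405
```

Request:
play_rows(
  motion=[
    [0.02,-0.01,0.005,0,40],
    [0.035,-0.02,0.01,0,40],
    [0.035,-0.02,0.01,0,40],
    [0.035,-0.02,0.01,0,40],
    [0.035,-0.02,0.01,0,40],
  ],
)

```text
clock: 13.15
position: [0.4663, 0.1544, 0.0701]
ee_rot: [0.0, -0.006, 1.0, 0.0]
contact_force: [-0.4, 0.7, -2.3]
width: 0.0448
gripper_force: 61.8
```

Request:
play_rows(
  motion=[
    [0,0,0,0,40],
    [0,0,0,0,40],
    [0,0,0,0,40],
  ],
)

```text
clock: 13.52
position: [0.4662, 0.1544, 0.0701]
ee_rot: [0.0, -0.006, 1.0, 0.0]
contact_force: [-0.3, -0.2, -1.4]
width: 0.0446
gripper_force: 61.8
```

Run:
```python
from h import *
plan((.4663,.1543,.07),.013)
D=[cap("side") for _ in range(6)]; s=dict(D[0]); s["range_z"]=np.median([x["range_z"] for x in D],0)
W=cloud(s)*1000; np.savez("side4.npz",**s)
q=W[199:212,285:299].reshape(-1,3); q=q[(q[:,2]>80)&(q[:,2]<105)]; print("leaf z",np.median(q[:,2]),"rear x",np.percentile(q[:,0],[0,3,10]).round(1))
F=W[185:198,321:341,2]; F=F[(F>80)&(F<105)]; print("fix z",np.median(F))
q=W[220:320,430:500].reshape(-1,3); c=q[q[:,2]>110]; print("clamp upright pts",len(c),c.mean(0).round(0),c[:,2].max().round(0))
plan((.4663,.1543,.07),.013)
```

```text
units [-0.002 -0.002  0.003] turn -0.002 pos [0.4662 0.1544 0.0701] q6 -1.41 F [-0.3 -0.2 -1.4] w 0.0446 clk 13.53 tilt 0.0
leaf z 93.32895410238581 rear x [429.5 433.6 438. ]
fix z 93.21992488354297
clamp upright pts 363 [ 570. -198.  151.] 175.0
 units [-0.002 -0.001  0.003] turn -0.002 pos [0.4662 0.1543 0.0701] q6 -1.41 F [-0.2 -0.1 -2.1] w 0.0447 clk 13.82 tilt 0.0
```

```bash
python3 -c "
from rig import manip
print(manip.sign_off())"
```

```text
the job is handed in; nothing more can be done
None
```

I handed the job in at about 14 s with the clamp open and the leaf held steady in the gripper between the tray's knuckles, level and with no measurable contact force. By camera, the plate heights match within 0.1 mm and I estimate the holes line up within about 1–2 mm, but a finger hid the leaf's knuckle so I couldn't see the holes directly; sign-off gave no verdict.

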